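# Load a can's lid seal in a small screw press

### The arm

A 6-joint arm with a two-finger parallel gripper is mounted at the origin on a cart in front of the work surface, level with it; the furniture and walls round the work are solid. World frame = base frame: x ahead of the robot, y to its left, z up, the work surface at z = 0. Lengths are in m, angles in rad, forces in N, time in s.
With the tool pointing down it reaches from about 0.35 to 0.925 m from the base axis. Payload 6.4 kg.
Tool frame: the origin (TCP) lies midway between the tips of the shut fingers; the grasp point (between the pads) lies 19 mm behind it; z points along the fingers, y is the direction in which the jaws open and shut (so a half turn about z gives the same grasp; the last joint's range is limited). The gripper opens to 85 mm and grips with 20 to 120 N. Pads are 22 mm wide; open, the fingers measure 114 mm over their backs; the gripper's body (76 mm by 85 mm) begins 54 mm behind the grasp point. The pads swing forward as they close: fully open they stand 13 mm farther back than shut.
Start: joints at [1.035, 0.245, 1.558, -0, 1.339, -0.174], TCP at [0.23, 0.608, 0.231] pointing down, gripper open.
Joint ranges: [-3.13, 3.13], [-1.02, 2.26], [0.13, 2.54], [-0.95, 4.09], [0.21, 2.88], [-2.74, 2.74]. Speed limits (rad/s): [2.57, 2.57, 3.14, 3.14, 3.14, 3.14].

### API

Orientations are given as a 3x3 rotation matrix whose columns are the frame's x, y, z axes.
In Python, from rig import robot gives the robot as it stands.
- The arm moves only by the tool drive_tool, never from a script. Its argument "increments" is a list of rows, each a list of 7 numbers: the shift along the tool's x, y, z in m, then the turn, a rotation vector about the tool's x, y, z in rad, then the finger opening in m, from 0 to 0.0854. In form: [[tx, ty, tz, ax, ay, az, jaw], ...]. A call has 1 to 20 rows; each row shifts and turns the pose as measured when the row begins, along the tool's axes as they then stand; what a row does not reach is not made up. A row lasts 1/8 s, in which the tool goes at most 62.5 mm and 10.7 degrees, less where a joint would pass 70% of its speed; a pose out of reach is approached as far as the arm can. A call is refused whole if a number of a shift passes 0.0625 or a number of a turn 0.188, either way. A call with a gripper value outside its range is refused whole. The fingers move at their own pace and stop on an object; the grip force is fixed at half the most. Time passes only in rows, so rows that do not move let the fingers close. It gives the time, the measured TCP pose, the force and the opening at its end, in the units of the state.
- robot.read_state(): the state, without advancing time (a new reading comes with each control period).
- robot.grab_frame(name): name is "scene" or "top"; returns the picture (480x640x3 uint8, red, green, blue); there is no depth.
- robot.camera_model(name): a dict with "vfov" (degrees; the focal length in pixels is half the picture's height over the tangent of half this angle, whatever the lens; pixels are square), "cx", "cy" (the principal point, pixels), "k1" (the pictures are not rectified: a ray, as slopes to the right and down, at radius r is drawn at 1 + k1 r^2 times it, then the intrinsics apply), "camera_from_world" (4x4, takes a point from world to camera coordinates). Camera axes: x right, y up, looking along -z (the intrinsics and any distortion apply to the point x, -y, -z); pixel columns grow to the right and rows downward; lengths in m; the calibration is good to about 2 mm. A picture is of the moment at which its call begins. camera_model takes no time and is no camera call.
- robot.finish_job(): hands the job in, once; it reports no verdict.
The state is a dict: "time_s": time; "joints": joint angles; "dq": joint speeds; "joint_efforts": joint torques, N m; "tool_pos": TCP position; "eef_rot": TCP orientation; "contact_force": force on the tool from outside, world axes, zero at the start; "wrist_torque": the same for the moment, N m; "width": opening from 0.0 (shut) to 1.0 (fully open).
Only numpy, scipy, OpenCV 4.12 (cv2) and the standard library are available. Lean on these libraries where they do the work, as an engineer would, in place of code of your own. Each camera call takes 0.05 s, during which the arm holds its last target.

### The job

A steel can stands under the foot of the small leaning screw press. Wind the crank clockwise (seen from the crank's end) until the sprung press foot just meets the can's lid, then give the crank half a turn more to load the lid seal, and let go so that it stays clamped like that. Do not wind it well past the half turn at any time, keep the can standing in its place on the press bed, and leave the other things on the bench where they are.

Things in the scene. Friction and masses are not known exactly. Their poses are not given: they have to be found in the camera images.
- press: grey C-frame screw press fixed to the worktop, all above its level base (130 x 200 x 12 mm) leaning 30 deg to its own +y (robot's left). Origin on the worktop, z up. The screw axis, upward, is (0, 0.5, 0.866) in this frame, through the bed centre (0, 0, 0.056); bed square to it, column on the -y side, front (-x) open. Head top 168 mm from the bed along the axis, below the crank arm
- crank_grip (a point): centre of the black cylindrical crank grip, 22 mm diameter, 40 mm long, parallel to the screw axis, 50 mm from it, on the end of the steel crank arm. It spins freely on its pin, so it can be carried round with the tool's orientation unchanged. The arm's upper face is 22 mm below this centre; nothing stands above. z axis: the screw axis, upward
- crank_hub (a point): point on the screw axis level with the centre of the grip, 32 mm above the underside of the crank arm; moves down with the screw. Its z axis is the screw axis, its x axis points along the arm to the grip (it turns with the crank)
- crank (a joint): turn of the crank, rad; grows when wound clockwise seen from the crank's end. One turn (6.283) drives screw, crank and foot 20 mm down along the axis. It takes 2 to 3 N at the grip, a little more once the foot presses, and stays where it is left. Starts 0.6 to 1.35 turns short of contact
- foot_face (a point): centre of the lower face of the round steel press foot, 40 mm diameter, facing the can lid; goes down with the screw until it meets the lid, then stays there while its stem is pushed up into the sleeve above it
- foot (a joint): how far the foot's stem (14 mm diameter, three dark rings 5 mm apart) is pushed up into the sleeve, m: 0 while the foot hangs free, then 0.005 per quarter turn past contact; half a turn past contact is 0.010. Its spring starts at 12 N and adds 0.7 N per mm; it stops at 0.020
- can_lid (a point): centre of the flat lid top of the plain steel can, 68 mm diameter, 66 mm high, loose, standing square on the leaning bed against two stop pins on the low side. Its z axis is the can's axis (along the screw axis)
- tape: roll of masking tape, 84 mm diameter, 19 mm high, bystander, origin at its underside
- spare_can: wider plain steel can, 90 mm diameter, 68 mm high, standing apart on the worktop, bystander, origin at its underside
- amber: brown reagent bottle with black cap, 52 mm diameter, 102 mm high, bystander, origin at its underside
- clear_bottle: clear reagent bottle with light cap, 48 mm diameter, 90 mm high, bystander, origin at its underside
- glass_beaker: small glass beaker, 54 mm diameter, 68 mm high, bystander, origin at its underside
Mind the look-alikes: they are no part of the job. What is shaped like the part that bears can_lid but green or turquoise is not meant.

How it is judged:
At the end, for the whole second after the job is handed in: the foot presses squarely on the can's lid (centres within 12 mm, axes within 0.1 rad) and is pushed in 7 to 13 mm, which is half a turn past contact within 0.15 turn (54 degrees); the crank is let go and at rest (value of joint foot between 0.007 and 0.013 m and distance between foot_face and can_lid below 0.012 m and angle between the z axis of foot_face and the z axis of can_lid, either way round below 0.1 rad and velocity of joint crank between -0.05 and 0.05 rad/s); the robot touches nothing.
It fails at once if the press was wound more than three quarters of a turn past contact (foot pushed in over 15 mm) (value of joint foot above 0.015 m).
It fails at once if the can was shifted more than 12 mm on the bed (distance of can_lid from where it was at the start of the episode above 0.012 m).
It fails at once if another thing on the bench was moved more than 20 mm (distance of any of tape, spare_can, amber, clear_bottle, glass_beaker from where it was at the start of the episode above 0.02 m).
It also fails if it takes over 54 s, if anything falls off the work surface, if the arm or the gripper's body presses on something with over 40 N, if the wrist force passes 120 N, or if a joint passes its speed limit or range.

## Working session

There is one attempt and no reset: what is moved stays moved. The work goes in short steps, Python scripts to look and compute and a tool call to move; the robot and the scene stay as the last step left them, time stands still between calls to the robot, and variables do not carry over. Pictures are saved under pics/ and viewed, and the job is handed in when it is done.

Besides the shell and the picture viewer there is one more tool, called after "Call:" as name(argument=value, ...), one argument or row to a line, values as JSON. drive_tool: Moves the arm, as the interface text tells. Its arguments: {"type":"object","properties":{"increments":{"type":"array","items":{"type":"array","items":{"type":"number"}}}},"required":["increments"]}

```bash
ls; mkdir -p pics; python3 - <<'E'
from rig import robot
import cv2
for n in("scene","top"):
    im=robot.grab_frame(n); cv2.imwrite(f"pics/{n}0.png",im[:,:,::-1]); print(n,robot.camera_model(n))
print(robot.read_state())
E
```

```text
pics
scene {'vfov': 47.10934925665855, 'cx': 326.23486510241787, 'cy': 244.14746269668038, 'k1': -0.10117775627452837, 'camera_from_world': array([[ 0.45617804, -0.88978227, -0.01375147, -0.20762814],
       [ 0.61909945,  0.30622687,  0.72314658, -0.43211585],
       [-0.63923194, -0.33839712,  0.69055769, -1.06805819],
       [ 0.        ,  0.        ,  0.        ,  1.        ]])}
top {'vfov': 57.5722536974377, 'cx': 313.5307154352206, 'cy': 240.89297594855358, 'k1': -0.025737553362647783, 'camera_from_world': array([[-0.00264147, -0.99997204,  0.00699582,  0.02664629],
       [ 0.98743117, -0.00150267,  0.15804245, -0.50701201],
       [-0.15802752,  0.00732536,  0.98740754, -1.44647631],
       [ 0.        ,  0.        ,  0.        ,  1.        ]])}
{'time_s': 0.1, 'joints': array([ 1.03489793e+00,  2.45777660e-01,  1.55892529e+00, -4.38635689e-06,
        1.33869598e+00, -1.74089523e-01]), 'dq': array([ 0.00125824, -0.00227504, -0.00179194, -0.00054422, -0.00054553,
       -0.00015141]), 'joint_efforts': array([-9.47132685e-04, -4.30671322e+01, -3.27129436e+01, -2.02927990e-04,
        2.76034472e-03, -8.61716586e-06]), 'tool_pos': array([0.22980009, 0.60747174, 0.2302513 ]), 'eef_rot': array([[-9.35258291e-01,  3.53964808e-01, -9.18642687e-04],
       [ 3.53965865e-01,  9.35257049e-01, -1.55524057e-03],
       [ 3.08666620e-04, -1.77971979e-03, -9.99998369e-01]]), 'contact_force': array([ 0.23400754,  0.20935628, -0.54716937]), 'wrist_torque': array([ 0.01394279,  0.00756439, -0.00096751]), 'width': 0.9993478282396567}
```

View pics/scene0.png

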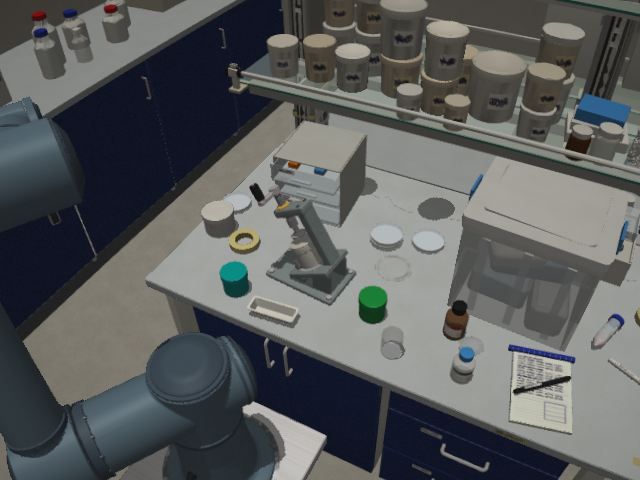

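View pics/top0.png

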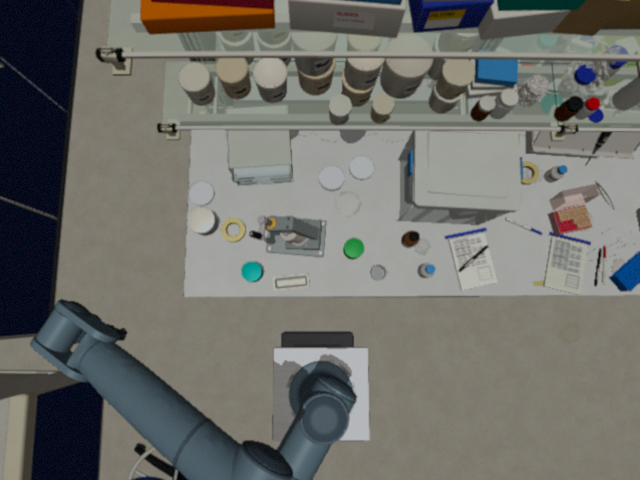

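```bash
cat > h.py <<'E'
import numpy as np, cv2
from rig import robot
def cam(n):
    m=robot.camera_model(n); f=240/np.tan(np.radians(m["vfov"]/2)); return m,f
def proj(n,P):
    m,f=cam(n); T=m["camera_from_world"]; P=np.atleast_2d(P); c=P@T[:3,:3].T+T[:3,3]
    s=np.c_[c[:,0]/-c[:,2], -c[:,1]/-c[:,2]]; r2=(s**2).sum(1,keepdims=True)
    s=s*(1+m["k1"]*r2); return s*f+[m["cx"],m["cy"]]
def ray(n,uv):
    m,f=cam(n); T=m["camera_from_world"]
    K=np.array([[f,0,m["cx"]],[0,f,m["cy"]],[0,0,1.]])
    s=cv2.undistortPoints(np.array([[uv]],float),K,np.array([m["k1"],0,0,0,0.]))[0,0]
    R=T[:3,:3]; o=-R.T@T[:3,3]; d=R.T@np.array([s[0],-s[1],-1]); return o,d/np.linalg.norm(d)
def onz(n,uv,z):
    o,d=ray(n,uv); return o+d*(z-o[2])/d[2]
def tri(a,b):
    o1,d1=ray("scene",a); o2,d2=ray("top",b)
    A=np.c_[d1,-d2]; t=np.linalg.lstsq(A,o2-o1,rcond=None)[0]
    p,q=o1+t[0]*d1,o2+t[1]*d2; return (p+q)/2,np.linalg.norm(p-q)
def crop(src,dst,x0,y0,w,h,k):
    im=cv2.imread(src)[y0:y0+h,x0:x0+w]; cv2.imwrite(dst,cv2.resize(im,None,fx=k,fy=k,interpolation=cv2.INTER_CUBIC))
E
python3 - <<'E'
from h import *
crop("pics/scene0.png","pics/s0c.png",240,165,130,140,4)
crop("pics/top0.png","pics/t0c.png",225,190,120,80,6)
E
```

```text
(no output)
```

View pics/s0c.png

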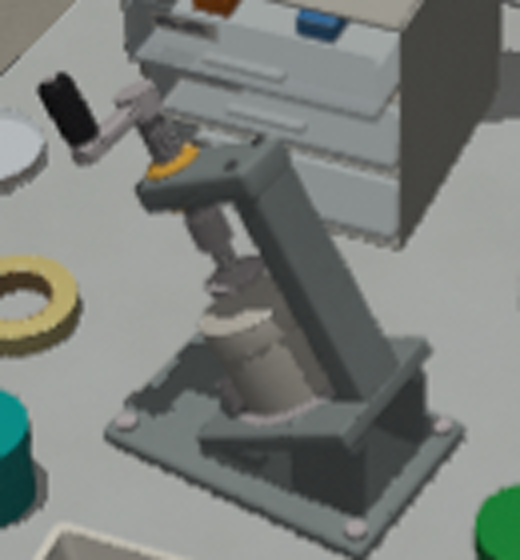

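View pics/t0c.png

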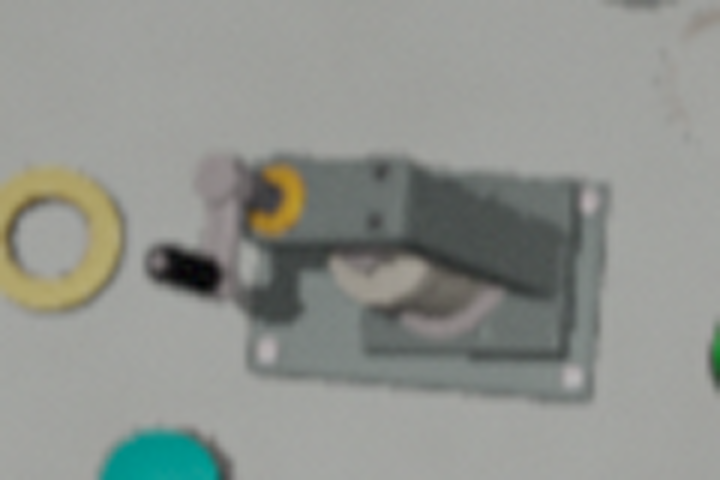

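```bash
python3 - <<'E'
from h import *
t=lambda x,y:(x/6+225-.4,y/6+190-.4)
s=lambda x,y:(x/4+240-.4,y/4+165-.4)
print("top corners");
for c in [(608,183),(590,400),(250,373)]: print(onz("top",t(*c),.012))
B=[onz("top",t(*c),.014) for c in [(590,202),(573,377),(268,350)]];print("bolts top",B)
for c in [(443,426),(355,527),(127,420)]: print("bolt scene",onz("scene",s(*c),.014))
print("ring",tri(s(176,160),t(276,200)))
print("grip",tri(s(68,111),t(187,270)))
print("grip top end",tri(s(53,83),t(158,264)))
print("hubtop",tri(s(138,93),t(218,180)))
E
```

```text
top corners
[ 0.58514775 -0.01818305  0.012     ]
[ 0.45781652 -0.00692047  0.012     ]
[0.47379996 0.18871881 0.012     ]
bolts top [array([ 0.57346937, -0.00756334,  0.014     ]), array([0.47090571, 0.002835  , 0.014     ]), array([0.48687011, 0.17834675, 0.014     ])]
bolt scene [ 0.57378625 -0.00942657  0.014     ]
bolt scene [0.47179956 0.00243981 0.014     ]
bolt scene [0.48733577 0.17667281 0.014     ]
ring (array([0.53754669, 0.15619895, 0.20265137]), np.float64(0.0029873472332807953))
grip (array([0.49047882, 0.1946407 , 0.26056381]), np.float64(0.00015791382925939965))
grip top end (array([0.49151484, 0.2053747 , 0.27634913]), np.float64(0.0027358900778721145))
hubtop (array([0.53949978, 0.18078658, 0.24380213]), np.float64(0.0036882722760228346))
```

```bash
cat >> h.py <<'E'
from scipy.spatial.transform import Rotation as Ro
yaw=-0.0885
ex=np.array([np.cos(yaw),np.sin(yaw),0]); eyb=np.array([-np.sin(yaw),np.cos(yaw),0])
a=0.5*eyb+np.array([0,0,.8660254]); e2=np.cross(a,ex)
Rt=np.c_[-ex,e2,-a]
bed=np.array([.5302,.0725,.0565])
grip0=np.array([.4905,.1946,.2606])
E
python3 - <<'E'
from h import *
st=robot.read_state(); R=st["eef_rot"]; p=st["tool_pos"]
v=Ro.from_matrix(R.T@Rt).as_rotvec(); print("rotvec",v,np.linalg.norm(v))
print("trans in new frame to pre", Rt.T@(grip0+.06*a-p))
for P in (bed,bed+.066*a,bed+.168*a,bed+.235*a,grip0): print(proj("scene",P),proj("top",P))
E
```

```text
rotvec [ 0.5185793  -0.07207952 -0.26685542] 0.5876493592012995
trans in new frame to pre [-0.29617111 -0.35137762  0.1078243 ]
[[313.96140272 260.27956469]] [[299.64494464 233.38229751]]
[[302.15869    239.15311149]] [[289.08966311 229.42998148]]
[[283.02949322 204.88073478]] [[271.02947276 222.66771393]]
[[269.86299294 181.26820463]] [[257.83363246 217.72694949]]
[[256.6523188  192.33308989]] [[255.75727971 234.60686577]]
```

Call:
drive_tool(
  increments=[
    [0,0,-0.01,0.13,-0.018,-0.067,0.085],
    [0,0,0,0.13,-0.018,-0.067,0.085],
    [0,0,0,0.13,-0.018,-0.067,0.085],
    [0,0,0,0.13,-0.018,-0.067,0.085],
    [-0.03,-0.035,0.008,0,0,0,0.085],
    [-0.03,-0.035,0.008,0,0,0,0.085],
    [-0.03,-0.035,0.01,0,0,0,0.085],
    [-0.03,-0.035,0.01,0,0,0,0.085],
    [-0.03,-0.035,0.01,0,0,0,0.085],
    [-0.03,-0.035,0.01,0,0,0,0.085],
    [-0.03,-0.035,0.01,0,0,0,0.085],
  ],
)

```text
time_s: 1.48
tool_pos: [0.4227, 0.34, 0.3005]
eef_rot: [[-0.997, 0.054, -0.051], [0.073, 0.846, -0.529], [0.014, -0.531, -0.847]]
contact_force: [0.4, 0.9, -0.3]
width: 0.992
```

```bash
cat >> h.py <<'E'
def err(T):
    st=robot.read_state(); R=st["eef_rot"]; p=st["tool_pos"]
    print("t",st["time_s"],"p",p.round(4),"F",st["contact_force"].round(1),"w",st["width"],"q",st["joints"].round(2))
    print("d tool",(R.T@(T-p)).round(4),"rot",Ro.from_matrix(R.T@Rt).as_rotvec().round(4))
E
python3 -c "
from h import *
err(grip0+.06*a)"
```

```text
t 1.475 p [0.4227 0.34   0.3005] F [ 0.4  0.9 -0.3] w 0.9919230414581237 q [ 0.65  0.21  1.55 -0.41  1.77 -0.85]
d tool [-0.0785 -0.1002  0.0473] rot [-0.0363 -0.0041  0.0205]
```

Call:
drive_tool(
  increments=[
    [-0.026,-0.033,0.01,-0.018,-0.002,0.01,0.07],
    [-0.026,-0.033,0.01,-0.018,-0.002,0.01,0.07],
    [-0.026,-0.033,0.01,0,0,0,0.07],
    [0,0,0,0,0,0,0.07],
  ],
)

```text
time_s: 1.98
tool_pos: [0.4951, 0.2275, 0.325]
eef_rot: [[-0.996, 0.08, -0.047], [0.092, 0.862, -0.498], [0.001, -0.5, -0.866]]
contact_force: [-0.2, 0.5, 1.2]
width: 0.821
```

```bash
python3 - <<'E'
from h import *
err(grip0+.06*a)
for n in("scene","top"):
    im=robot.grab_frame(n); cv2.imwrite(f"pics/{n}1.png",im[:,:,::-1])
a1=cv2.imread("pics/scene1.png")[130:290,220:370]; b=cv2.imread("pics/top1.png")[170:270,200:340]
crop("pics/scene1.png","pics/s1c.png",200,120,160,140,4)
crop("pics/top1.png","pics/t1c.png",210,170,130,95,6)
E
```

```text
t 1.975 p [0.4951 0.2275 0.325 ] F [-0.2  0.5  1.2] w 0.8209001251407565 q [ 0.43  0.13  1.58 -0.45  1.7  -1.05]
d tool [0.0017 0.0035 0.0124] rot [ 0.     -0.0029 -0.0031]
```

View pics/s1c.png

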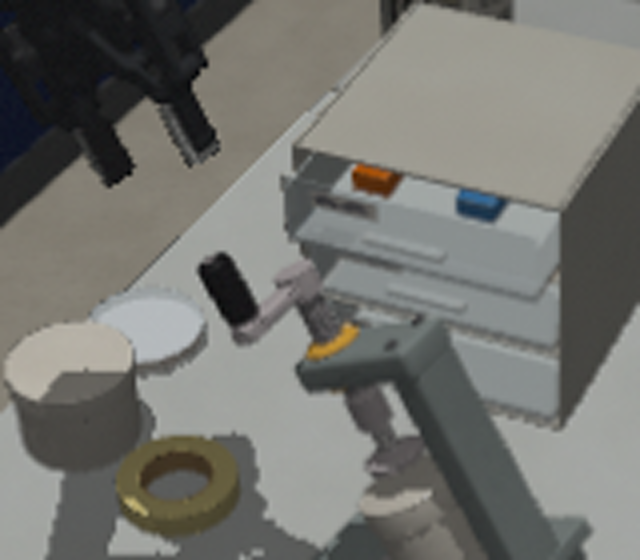

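View pics/t1c.png

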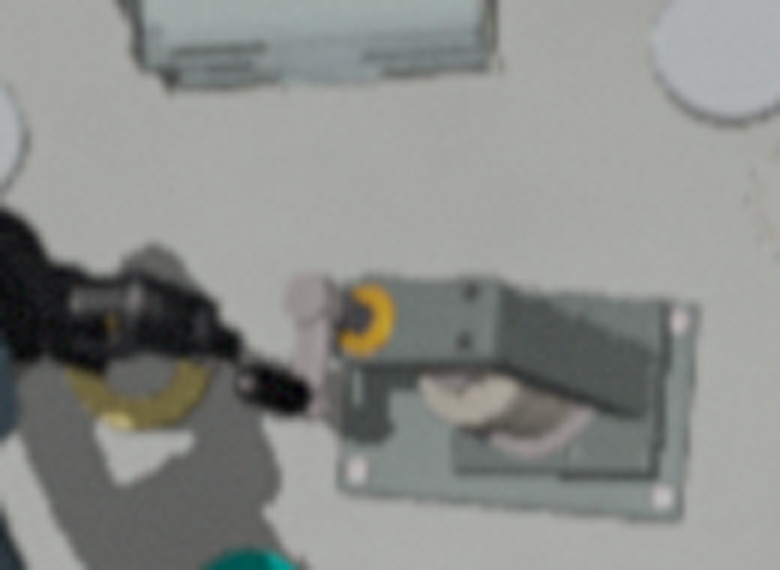

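```bash
python3 - <<'E'
from h import *
st=robot.read_state(); R=st["eef_rot"]; p=st["tool_pos"]
for l,y,z in [("tcp",0,0),("f+",.035,-.009),("f-",-.035,-.009)]:
    P=p+R@[0,y,z]; s=proj("scene",P)[0]; t=proj("top",P)[0]
    print(l,(s-[200,120])*4,(t-[210,170])*6)
print((proj("scene",grip0)[0]-[200,120])*4,(proj("top",grip0)[0]-[210,170])*6)
E
```

```text
tcp [166.90099635 180.60239342] [181.90320791 356.48568775]
f+ [121.60202096 176.37728037] [110.54471694 353.9042637 ]
f- [198.12205304 156.99115011] [230.04671201 350.94772166]
[226.60927519 289.33235954] [274.54367828 387.64119464]
```

Call:
drive_tool(
  increments=[
    [0.001,0.002,0.017,0,-0.003,-0.003,0.06],
    [0.001,0.002,0.017,0,0,0,0.055],
    [0,0,0.017,0,0,0,0.055],
    [0,0,0.017,0,0,0,0.055],
    [0,0,0.01,0,0,0,0.055],
    [0,0,0,0,0,0,0.055],
  ],
)

```text
time_s: 2.82
tool_pos: [0.4855, 0.1934, 0.2464]
eef_rot: [[-0.997, 0.066, -0.047], [0.081, 0.862, -0.5], [0.007, -0.502, -0.865]]
contact_force: [-0.6, 0.0, -0.6]
width: 0.644
```

```bash
python3 - <<'E'
from h import *
err(grip0-.013*a)
for n in("scene","top"):
    im=robot.grab_frame(n); cv2.imwrite(f"pics/{n}2.png",im[:,:,::-1])
crop("pics/scene2.png","pics/s2c.png",200,120,160,140,4)
E
```

```text
t 2.825 p [0.4855 0.1934 0.2464] F [-0.6  0.  -0.6] w 0.6438621030821211 q [ 0.38  0.13  1.73 -0.46  1.55 -1.04]
d tool [-0.0048 -0.0057 -0.0001] rot [-0.0024 -0.0028  0.0101]
```

View pics/s2c.png

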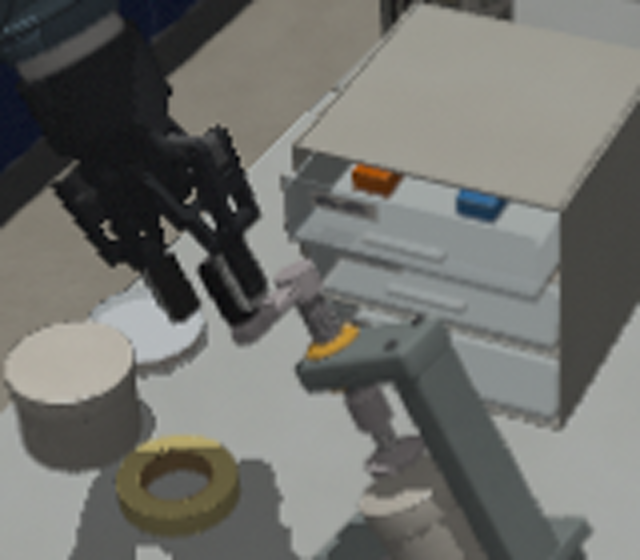

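Call:
drive_tool(
  increments=[
    [-0.005,-0.006,0,0,0,0.01,0.055],
    [0,0,0,0,0,0,0.045],
    [0,0,0,0,0,0,0.02],
    [0,0,0,0,0,0,0.0],
    [0,0,0,0,0,0,0.0],
    [0,0,0,0,0,0,0.0],
  ],
)

```text
time_s: 3.68
tool_pos: [0.4922, 0.1886, 0.253]
eef_rot: [[-0.996, 0.079, -0.041], [0.089, 0.862, -0.499], [-0.004, -0.5, -0.866]]
contact_force: [0.4, -0.2, 0.3]
width: 0.236
```

```bash
python3 - <<'E'
from h import *
err(grip0-.013*a)
for n in("scene","top"):
    im=robot.grab_frame(n); cv2.imwrite(f"pics/{n}3.png",im[:,:,::-1])
crop("pics/scene3.png","pics/s3c.png",200,120,160,140,4)
E
```

```text
t 3.675 p [0.4922 0.1886 0.253 ] F [ 0.4 -0.2  0.3] w 0.23632020086083463 q [ 0.37  0.13  1.72 -0.47  1.55 -1.04]
d tool [0.0023 0.0013 0.0035] rot [-0.0003  0.0028 -0.0027]
```

View pics/s3c.png

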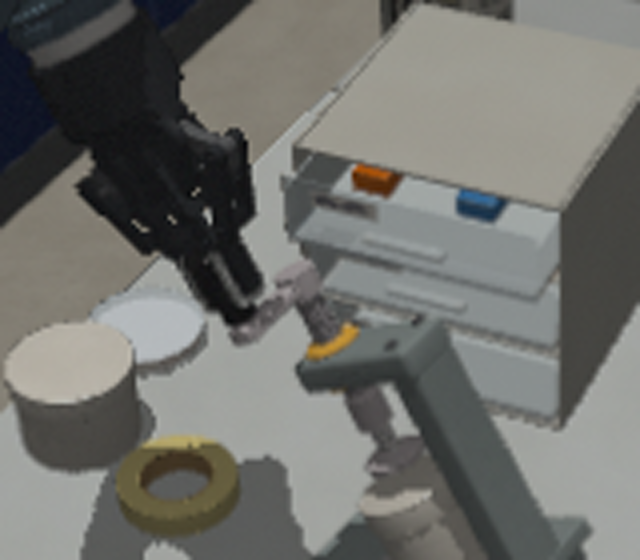

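Call:
drive_tool(
  increments=[
    [-0.0008,0.0087,0.0006,0,0,0,0],
    [-0.0023,0.0084,0.0006,0,0,0,0],
    [-0.0037,0.0079,0.0006,0,0,0,0],
    [-0.005,0.0071,0.0006,0,0,0,0],
    [0,0,0,0,0,0,0],
  ],
)

```text
time_s: 4.4
tool_pos: [0.5077, 0.2157, 0.2336]
eef_rot: [[-0.996, 0.079, -0.041], [0.089, 0.862, -0.5], [-0.004, -0.501, -0.865]]
contact_force: [1.1, -1.2, 0.4]
width: 0.236
```

```bash
cat >> h.py <<'E'
def ang(save=None):
    st=robot.read_state(); R=st["eef_rot"]; p=st["tool_pos"]; d=p-bed
    x,y,h=-ex@d,e2@d,a@d
    print("t",st["time_s"],"xy",round(x,4),round(y,4),"r",round(np.hypot(x,y),4),"deg",round(np.degrees(np.arctan2(y,x)),1),"h",round(h,4),"F tool",(Rt.T@st["contact_force"]).round(1),"w",round(st["width"],3),"rot",Ro.from_matrix(R.T@Rt).as_rotvec().round(3))
    if save:
        for n in("scene","top"): cv2.imwrite(f"pics/{n}{save}.png",robot.grab_frame(n)[:,:,::-1])
        crop(f"pics/scene{save}.png",f"pics/s{save}c.png",230,150,130,130,5)
E
python3 - <<'E'
from h import *
d=np.array([.4922,.1886,.253])-bed; print(-ex@d,e2@d,a@d)
ang("4")
E
```

```text
0.04811272707208471 -0.0010065861478556096 0.2263175025097949
t 4.4 xy 0.035 0.0332 r 0.0483 deg 43.5 h 0.2237 F tool [-1.2 -1.2  0.2] w 0.236 rot [-0.002  0.003 -0.003]
```

View pics/s4c.png

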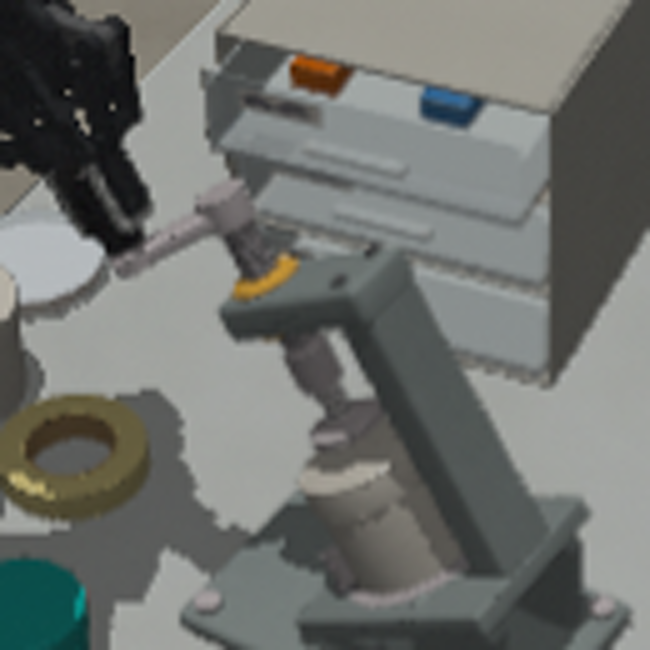

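```bash
python3 - <<'E'
from h import *
k=14;x0,y0,w,hh=283,222,50,42
im=cv2.imread("pics/scene4.png")[y0:y0+hh,x0:x0+w]
im=cv2.resize(im,None,fx=k,fy=k,interpolation=cv2.INTER_CUBIC)
im=np.clip(im.astype(float)*1.5,0,255).astype(np.uint8)
cv2.imwrite("pics/z4.png",im)
t=np.linspace(0,2*np.pi,60)
def circ(h,r): return proj("scene",bed+h*a+r*(np.cos(t)[:,None]*ex+np.sin(t)[:,None]*e2))
for h,r,c in [(.066,.034,(0,0,255)),(.0,.034,(0,0,255)),(.083,.02,(0,255,0))]:
    q=((circ(h,r)-[x0,y0]+.5)*k).astype(np.int32); cv2.polylines(im,[q],True,c,1)
cv2.imwrite("pics/z4o.png",im)
E
```

```text
(no output)
```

View pics/z4.png

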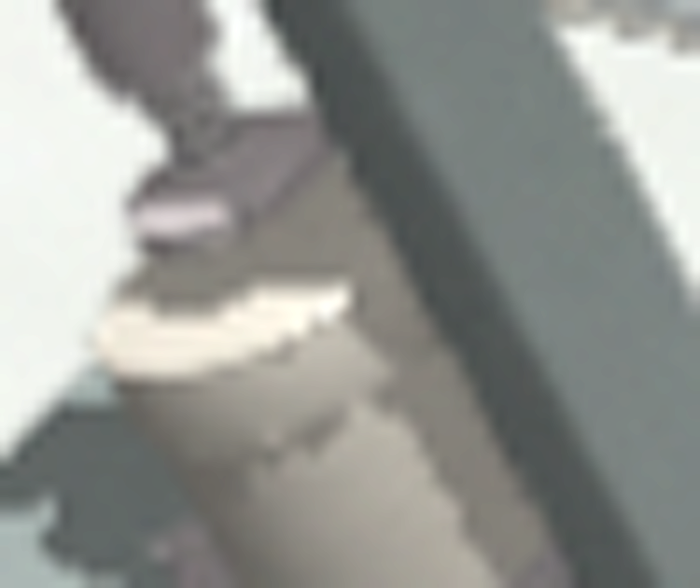

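View pics/z4o.png

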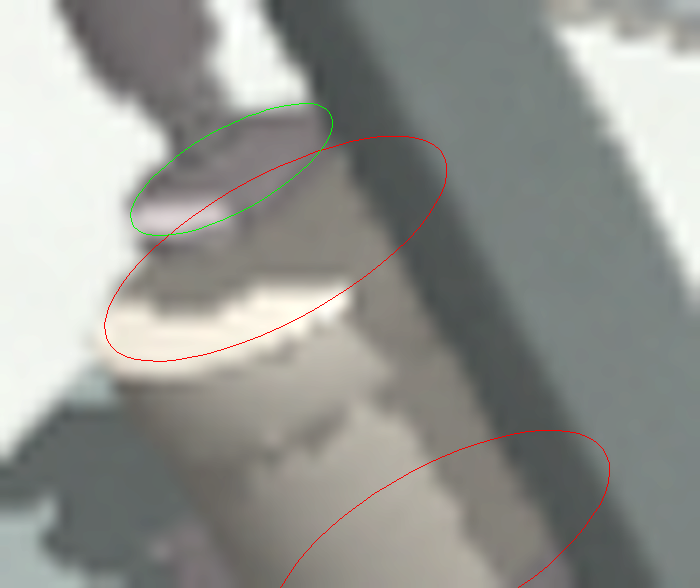

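Call:
drive_tool(
  increments=[
    [-0.0066,0.0057,0.0006,0,0,0,0],
    [-0.0075,0.0043,0.0006,0,0,0,0],
    [-0.0082,0.0028,0.0006,0,0,0,0],
    [-0.0086,0.0012,0.0006,0,0,0,0],
    [0,0,0,0,0,0,0],
  ],
)

```text
time_s: 5.12
tool_pos: [0.5407, 0.2252, 0.2239]
eef_rot: [[-0.996, 0.079, -0.043], [0.09, 0.863, -0.497], [-0.002, -0.499, -0.867]]
contact_force: [-0.5, 0.4, 2.0]
width: 0.232
```

```bash
python3 - <<'E'
from h import *
ang("5")
E
```

```text
t 5.125 xy 0.0031 0.0488 r 0.0489 deg 86.4 h 0.2215 F tool [ 0.5 -0.7 -1.9] w 0.232 rot [ 0.002  0.001 -0.002]
```

Call:
drive_tool(
  increments=[
    [-0.0087,-0.0003,0.0006,0,0,0,0],
    [-0.0085,-0.002,0.0006,0,0,0,0],
    [-0.008,-0.0034,0.0006,0,0,0,0],
    [-0.0072,-0.0049,0.0006,0,0,0,0],
    [-0.0062,-0.0062,0.0006,0,0,0,0],
    [-0.0049,-0.0072,0.0006,0,0,0,0],
    [-0.0035,-0.0079,0.0006,0,0,0,0],
    [-0.002,-0.0085,0.0006,0,0,0,0],
    [0,0,0,0,0,0,0],
  ],
)

```text
time_s: 6.35
tool_pos: [0.5911, 0.1812, 0.2414]
eef_rot: [[-0.996, 0.08, -0.037], [0.088, 0.865, -0.494], [-0.008, -0.495, -0.869]]
contact_force: [2.5, 1.5, 0.2]
width: 0.234
```

```bash
cat >> h.py <<'E'
def zoom(s):
    k=14;x0,y0,w,hh=283,216,50,42
    im=cv2.imread(f"pics/scene{s}.png")[y0:y0+hh,x0:x0+w]
    im=cv2.resize(im,None,fx=k,fy=k,interpolation=cv2.INTER_CUBIC)
    cv2.imwrite(f"pics/z{s}.png",np.clip(im.astype(float)*1.5,0,255).astype(np.uint8))
E
python3 - <<'E'
from h import *
ang("6"); zoom("6")
E
```

```text
t 6.35 xy -0.0511 0.006 r 0.0514 deg 173.3 h 0.2169 F tool [-2.4  1.5 -1. ] w 0.234 rot [ 0.006  0.007 -0.004]
```

View pics/z6.png

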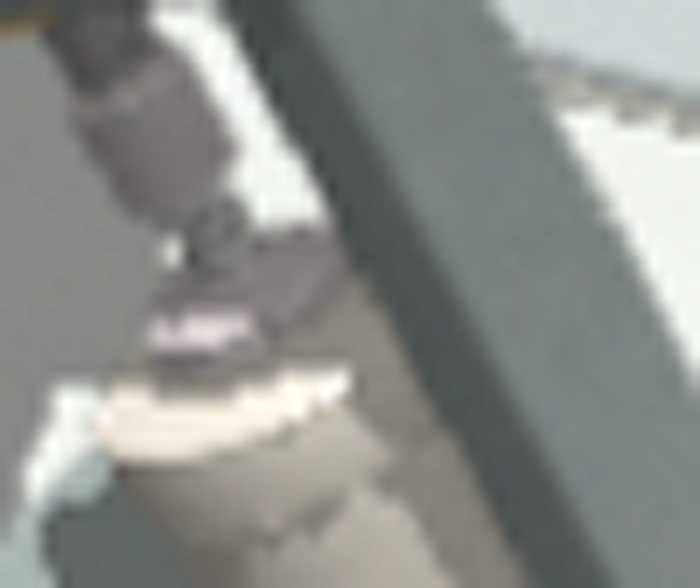

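View pics/s6c.png

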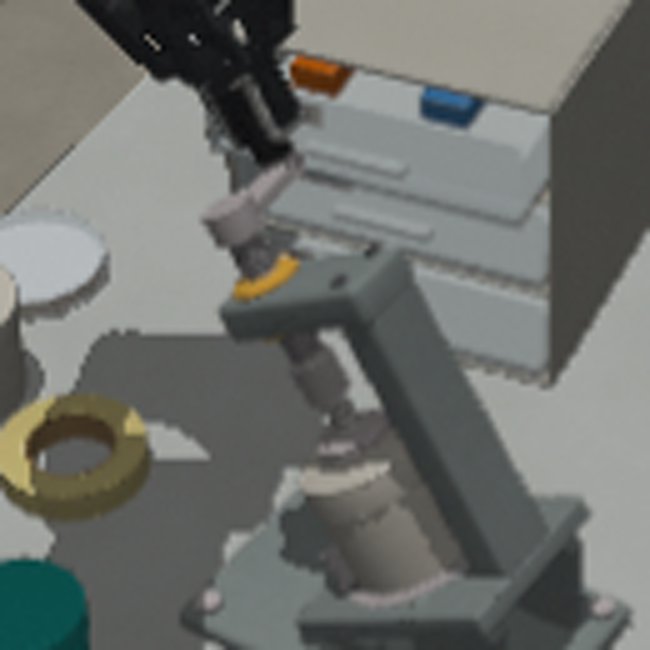

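Call:
drive_tool(
  increments=[
    [-0.0003,-0.0087,0.0006,0.006,0.006,-0.004,0],
    [0.0014,-0.0086,0.0006,0,0,0,0],
    [0.003,-0.0082,0.0006,0,0,0,0],
    [0.0045,-0.0075,0.0006,0,0,0,0],
    [0.0058,-0.0065,0.0006,0,0,0,0],
    [0.007,-0.0052,0.0006,0,0,0,0],
    [0.0078,-0.0038,0.0006,0,0,0,0],
    [0,0,0,0,0,0,0],
  ],
)

```text
time_s: 7.45
tool_pos: [0.5559, 0.1361, 0.2643]
eef_rot: [[-0.996, 0.076, -0.041], [0.087, 0.86, -0.502], [-0.003, -0.504, -0.864]]
contact_force: [2.1, -1.1, 2.2]
width: 0.235
```

```bash
python3 - <<'E'
from h import *
ang("7"); zoom("7")
E
```

```text
t 7.45 xy -0.02 -0.047 r 0.0511 deg -113.0 h 0.2128 F tool [-2.2 -1.9 -1.4] w 0.235 rot [-0.004  0.003  0.   ]
```

View pics/z7.png

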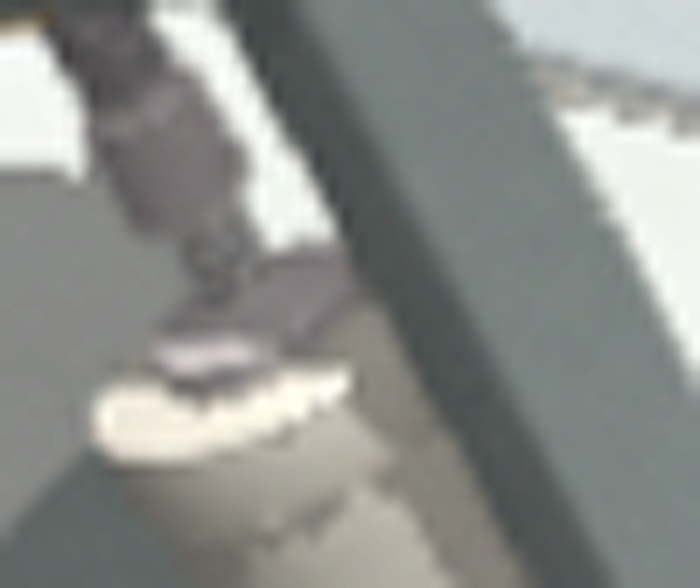

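Call:
drive_tool(
  increments=[
    [0.0084,-0.0024,0.0006,0,0,0,0],
    [0.0087,-0.0008,0.0006,0,0,0,0],
    [0,0,0,0,0,0,0],
  ],
)

```text
time_s: 7.92
tool_pos: [0.5377, 0.1342, 0.265]
eef_rot: [[-0.996, 0.076, -0.042], [0.087, 0.86, -0.503], [-0.002, -0.505, -0.863]]
contact_force: [0.6, -1.3, 3.0]
width: 0.233
```

```bash
python3 - <<'E'
from h import *
ang("8"); zoom("8")
E
```

```text
t 7.925 xy -0.002 -0.0504 r 0.0504 deg -92.3 h 0.2116 F tool [-0.7 -2.6 -1.9] w 0.233 rot [-0.006  0.003  0.   ]
```

Call:
drive_tool(
  increments=[
    [0.0087,0.0009,0.0006,0,0,0,0],
    [0.0083,0.0025,0.0006,0,0,0,0],
    [0,0,0,0,0,0,0],
  ],
)

```text
time_s: 8.4
tool_pos: [0.52, 0.1381, 0.2623]
eef_rot: [[-0.996, 0.076, -0.043], [0.087, 0.859, -0.504], [-0.001, -0.506, -0.863]]
contact_force: [-0.8, -0.7, 1.9]
width: 0.234
```

```bash
python3 - <<'E'
from h import *
ang("9"); zoom("9")
E
```

```text
t 8.4 xy 0.016 -0.0471 r 0.0497 deg -71.3 h 0.2104 F tool [ 0.7 -1.6 -1.3] w 0.234 rot [-0.007  0.002  0.   ]
```

View pics/z9.png

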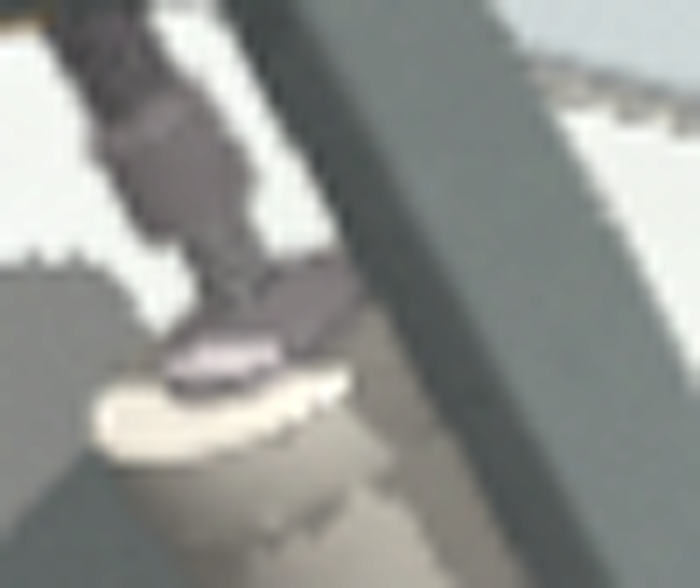

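```bash
cat >> h.py <<'E'
def track(names,ref,x0,y0,x1,y1,m=7,k=8,init=None):
    L=lambda s:cv2.resize(cv2.cvtColor(cv2.imread(f"pics/scene{s}.png"),cv2.COLOR_BGR2GRAY),None,fx=k,fy=k,interpolation=cv2.INTER_CUBIC)
    T=L(ref)[y0*k:y1*k,x0*k:x1*k]
    u=proj("scene",bed+.09*a)-proj("scene",bed+.08*a); u=u[0]; mm=np.linalg.norm(u)/10; u/=np.linalg.norm(u)
    for s in names:
        S=L(s)[(y0-m)*k:(y1+m)*k,(x0-m)*k:(x1+m)*k]
        r=cv2.matchTemplate(S,T,cv2.TM_CCOEFF_NORMED); _,v,_,p=cv2.minMaxLoc(r)
        d=np.array(p)/k-m; print(s,"d",d,"axial mm",round(d@u/mm,2),"lat",round((d@[-u[1],u[0]])/mm,2),"score",round(v,3))
E
python3 - <<'E'
from h import *
print("foot z px: x 293-308 y 238-247")
track(["4","5","6","7","8","9"],"9",294,236,307,245)
print("sleeve"); track(["4","5","6","7","8","9"],"9",288,222,301,233)
E
```

```text
foot z px: x 293-308 y 238-247
4 d [ 0.75 -0.25] axial mm -0.39 lat 2.06 score 0.619
5 d [-1.5 -3.5] axial mm 10.02 lat 1.05 score 0.582
6 d [-1.25 -1.75] axial mm 5.66 lat -0.63 score 0.566
7 d [-0.625 -0.375] axial mm 1.67 lat -0.96 score 0.79
8 d [-0.5   -0.125] axial mm 0.93 lat -0.99 score 0.812
9 d [0. 0.] axial mm 0.0 lat 0.0 score 1.0
sleeve
4 d [-2.625 -4.625] axial mm 14.08 lat -0.1 score 0.986
5 d [-2.25  -3.875] axial mm 11.86 lat -0.2 score 0.989
6 d [-2.125 -2.25 ] axial mm 7.94 lat -2.01 score 0.747
7 d [-2.875 -5.125] axial mm 15.55 lat -0.03 score 0.889
8 d [-0.75  -1.375] axial mm 4.15 lat 0.04 score 0.962
9 d [0. 0.] axial mm 0.0 lat 0.0 score 1.0
```

Call:
drive_tool(
  increments=[
    [0.0078,0.0038,0.0006,-0.006,0.002,0,0],
    [0,0,0,0,0,0,0],
  ],
)

```text
time_s: 8.75
tool_pos: [0.5122, 0.1418, 0.2597]
eef_rot: [[-0.996, 0.077, -0.046], [0.089, 0.862, -0.498], [0.001, -0.5, -0.866]]
contact_force: [-2.1, -0.3, 3.1]
width: 0.236
```

```bash
python3 -c "
from h import *
ang('10'); zoom('10')"
```

```text
t 8.75 xy 0.0241 -0.0432 r 0.0495 deg -60.8 h 0.2098 F tool [ 2.1 -2.  -2.5] w 0.236 rot [-0.    -0.002 -0.   ]
```

Call:
drive_tool(
  increments=[
    [0.0069,0.0052,0.0006,0,0,0,0],
    [0,0,0,0,0,0,0],
  ],
)

```text
time_s: 9.1
tool_pos: [0.5053, 0.1469, 0.2565]
eef_rot: [[-0.996, 0.077, -0.047], [0.09, 0.862, -0.498], [0.002, -0.5, -0.866]]
contact_force: [-1.8, -0.5, 3.8]
width: 0.231
```

```bash
python3 -c "
from h import *
ang('11'); zoom('11')"
```

```text
t 9.1 xy 0.0314 -0.0377 r 0.0491 deg -50.2 h 0.2092 F tool [ 1.8 -2.5 -3. ] w 0.231 rot [-0.    -0.002 -0.001]
```

Call:
drive_tool(
  increments=[
    [0.0059,0.0064,0.0006,0,0,0,0],
    [0,0,0,0,0,0,0],
  ],
)

```text
time_s: 9.45
tool_pos: [0.4995, 0.1531, 0.2525]
eef_rot: [[-0.996, 0.077, -0.047], [0.09, 0.862, -0.498], [0.002, -0.5, -0.866]]
contact_force: [-2.4, 0.3, 3.7]
width: 0.234
```

```bash
python3 - <<'E'
from h import *
ang('12'); zoom('12')
G=[cv2.imread(f"pics/scene{i}.png")[:, :].astype(int) for i in range(4,13)]
def d(a,b,x0,y0,x1,y1): return np.abs(a-b)[y0:y1,x0:x1].mean().round(2)
for i in range(8): print(i+4,i+5,"foot",d(G[i],G[i+1],295,236,306,245),"sleeve",d(G[i],G[i+1],288,222,301,234),"lid",d(G[i],G[i+1],290,246,306,255),"col",d(G[i],G[i+1],312,222,325,245))
E
```

```text
t 9.45 xy 0.0378 -0.0308 r 0.0487 deg -39.2 h 0.2085 F tool [ 2.4 -1.8 -3.3] w 0.234 rot [-0.    -0.003 -0.001]
4 5 foot 6.92 sleeve 4.88 lid 0.54 col 0.56
5 6 foot 10.72 sleeve 20.49 lid 0.75 col 0.59
6 7 foot 15.21 sleeve 8.2 lid 1.31 col 0.63
7 8 foot 4.65 sleeve 7.03 lid 0.61 col 0.61
8 9 foot 8.19 sleeve 7.93 lid 0.66 col 0.58
9 10 foot 0.96 sleeve 1.64 lid 0.86 col 0.58
10 11 foot 1.22 sleeve 1.75 lid 2.51 col 0.6
11 12 foot 0.54 sleeve 1.63 lid 1.67 col 0.56
```

```bash
python3 - <<'E'
from h import *
rows=[]
for i,j in [(8,9),(9,10),(10,11),(11,12)]:
    A=cv2.imread(f"pics/scene{i}.png").astype(int);B=cv2.imread(f"pics/scene{j}.png").astype(int)
    D=np.abs(A-B).max(2)[216:266,280:330]; rows.append(cv2.resize(np.clip(D*6,0,255).astype(np.uint8),None,fx=4,fy=4,interpolation=cv2.INTER_NEAREST))
im=[cv2.resize(cv2.imread(f"pics/scene{j}.png")[216:266,280:330],None,fx=4,fy=4,interpolation=cv2.INTER_NEAREST) for j in (9,10,11,12)]
cv2.imwrite("pics/diff.png",np.vstack([cv2.cvtColor(np.hstack(rows),cv2.COLOR_GRAY2BGR),np.hstack(im)]))
E
```

```text
(no output)
```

View pics/diff.png

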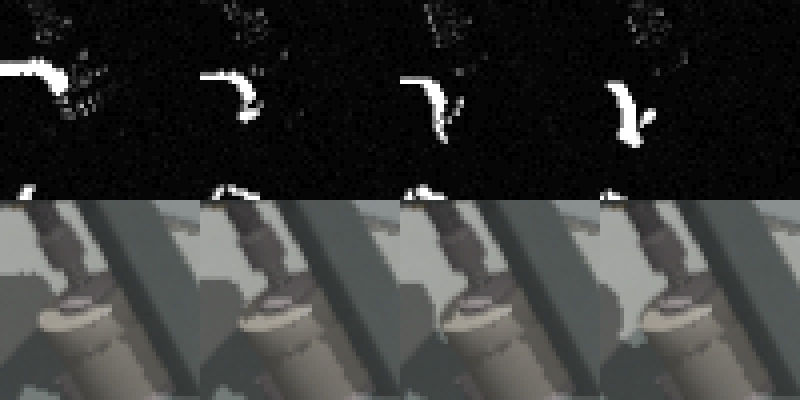

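View pics/z12.png

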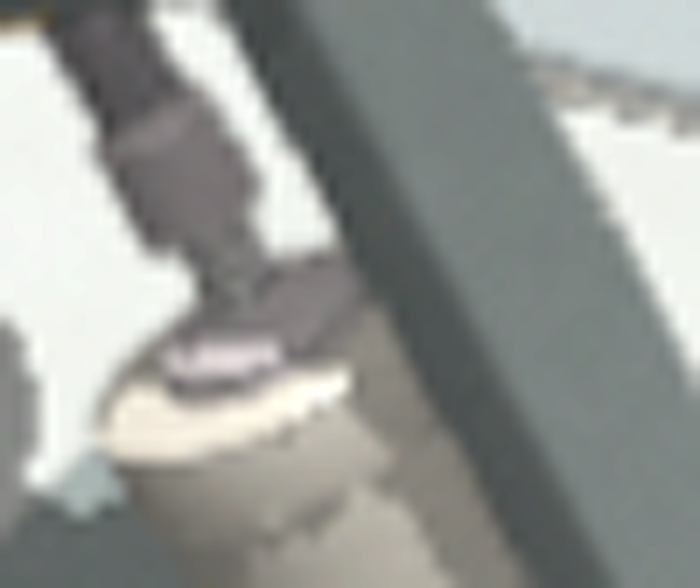

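```bash
python3 - <<'E'
from h import *
for i,j in [(7,8),(8,9),(9,10),(10,11),(11,12)]:
    A=cv2.imread(f"pics/scene{i}.png").astype(int);B=cv2.imread(f"pics/scene{j}.png").astype(int)
    D=np.abs(A-B).max(2)
    print(i,j); print(D[230:247,294:309])
E
```

```text
7 8
[[ 2  1  0  1  4  7  7  0  1  1  1  1  1  2  0]
 [ 0  3  1  2  7  2  2  2  1  1  1  1  1  2  1]
 [ 6  3  2  6  8  2  0  5  1  3 13  9  1  2  1]
 [ 6  3  2  6  2  3  6  2  3 14 34 25  3  1  1]
 [ 1  1  5  8  5 13  0  1  9 23  1  1  2  2  1]
 [ 0  1  5  2  2  6  1 12  6  2  1  1  1  1  3]
 [ 1  2  3  5  6 11 11  0  1  1  1  1  2  2  3]
 [ 1  5  6  2  3  2 10  0  1  2  1  2  3  4  1]
 [ 3  7  3  2  1  2  0  0  1  2  7  1  7  3  5]
 [ 7  6  2  1  3  5  1  1  2  3  6 10  4  8  4]
 [ 7 20  1  2  4  9  5 18  9  8  3  1  6  7  1]
 [12 18  1  8 12  8  9 28 15  6  3  2  3  1  1]
 [ 6  9  7 20 37 31  2  4  1  7  3  1  0  0  1]
 [ 2 10  5  4  2  2  5  5  1  0  1  1  1  1  1]
 [ 1  4  2  3  2  1  5  1  1  1  1  0  1  0  1]
 [ 0  1  1  2  1  1  1  1  0  1  1  1  1  1  1]
 [ 1  1  1  1  1  1  2  1  0  1  1  0  1  1  1]]
8 9
[[ 1  1  1  1  1  5 14 12  1  1  2  0  1  1  1]
 [ 1  0  1  2  1  1  2  0  1  2  1  1  0  1  0]
 [ 2  2  1  2 10  3  3  2  0  0  1  2  6  1  1]
 [23 29  1  3  7  1  0  4  4  2  8  5 12  1  1]
 [62 65 15  0  7  1  4  2 12  4 22  3  2  2  1]
 [73 68 42  5  6  4  8  6  7  1  1 
[... 2309 characters left out ...]
 2  1  1  0  0  1  1  1  1]
 [ 8  1  0  2  3  1  1  1  1  2  1  1  1  1  0]
 [ 9  1  2  1  1  1  1  1  1  0  1  1  1  0  1]
 [ 1  1  1  0  1  1  1  1  1  1  1  1  2  1  1]
 [ 1  2  0  1  1  1  2  1  1  0  1  1  1  1  0]
 [ 1  1  1  1  1  1  0  1  0  1  2  1  0  0  1]
 [ 1  1  1  1  1  1  0  2  1  1  1  0  2  1  1]
 [ 0  0  1  1  1  2  1  0  1  1  1  1  1  2  1]
 [ 1  1  1  1  1  1  1  1  2  1  1  2  1  1  1]
 [ 1  1  1  1  1  0  1  0  1  1  1  1  1  2  0]
 [ 1  1  1  1  1  1  1  1  0  1  1  1  1  1  1]
 [ 1  0  2  2  1  1  1  1  0  2  1  1  1  1  1]
 [ 1  1  0  1  1  0  2  1  0  1  1  1  1  1  1]
 [ 1  1  1  1  1  0  1  1  1  0  0  0  1  0  1]
 [ 1  1  1  0  2  1  1  1  1  1  1  2  0  0  1]]
```

Call:
drive_tool(
  increments=[
    [0.0046,0.0074,0.0006,0,0,0,0],
    [0.0031,0.0081,0.0006,0,0,0,0],
    [0.0016,0.0086,0.0006,0,0,0,0],
    [0,0.0087,0.0006,0,0,0,0],
    [-0.0017,0.0085,0.0006,0,0,0,0],
    [-0.0033,0.0081,0.0006,0,0,0,0],
    [-0.0047,0.0073,0.0006,0,0,0,0],
    [0,0,0,0,0,0,0],
  ],
)

```text
time_s: 10.55
tool_pos: [0.5048, 0.2039, 0.2179]
eef_rot: [[-0.996, 0.077, -0.046], [0.09, 0.863, -0.497], [0.002, -0.499, -0.866]]
contact_force: [-1.0, 0.5, 3.6]
width: 0.232
```

```bash
python3 -c "
from h import *
ang('13'); zoom('13')"
```

```text
t 10.55 xy 0.037 0.0307 r 0.0481 deg 39.7 h 0.2041 F tool [ 1.1 -1.4 -3.3] w 0.232 rot [ 0.001 -0.002 -0.   ]
```

View pics/s13c.png

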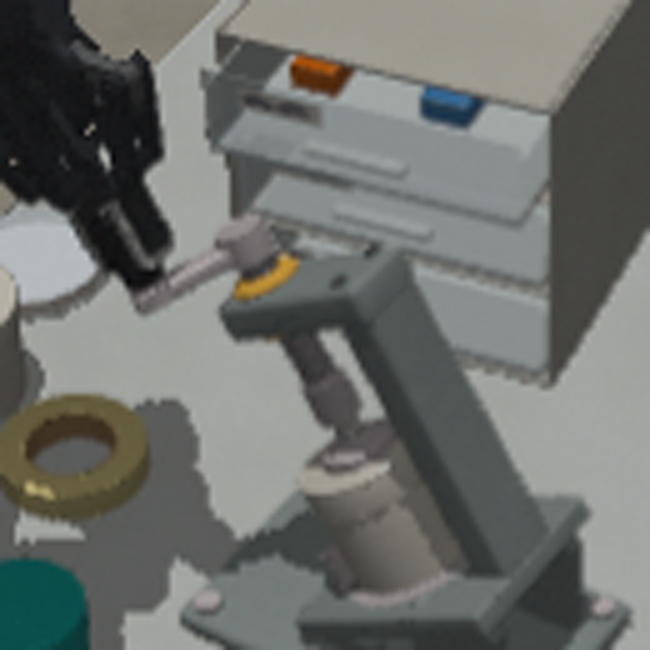

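View pics/z13.png

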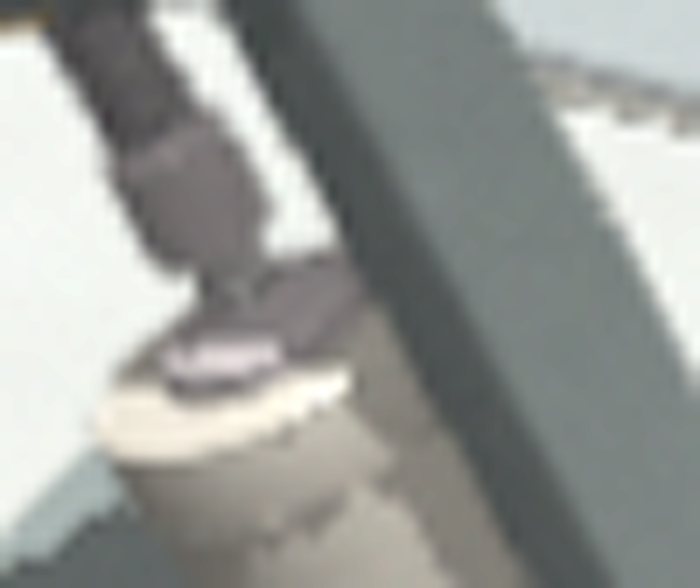

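Call:
drive_tool(
  increments=[
    [-0.006,0.0063,0.0006,0,0,0,0],
    [-0.0071,0.005,0.0006,0,0,0,0],
    [-0.0079,0.0035,0.0006,0,0,0,0],
    [-0.0085,0.002,0.0006,0,0,0,0],
    [-0.0087,0.0003,0.0006,0,0,0,0],
    [-0.0086,-0.0012,0.0006,0,0,0,0],
    [0,0,0,0,0,0,0],
  ],
)

```text
time_s: 11.52
tool_pos: [0.5554, 0.2127, 0.206]
eef_rot: [[-0.996, 0.078, -0.047], [0.091, 0.864, -0.494], [0.003, -0.497, -0.868]]
contact_force: [-0.9, 2.6, 4.3]
width: 0.235
```

```bash
python3 -c "
from h import *
ang('14'); zoom('14')"
```

```text
t 11.525 xy -0.0127 0.0481 r 0.0498 deg 104.8 h 0.2004 F tool [ 1.1  0.  -4.9] w 0.235 rot [ 0.004 -0.003 -0.001]
```

View pics/s14c.png

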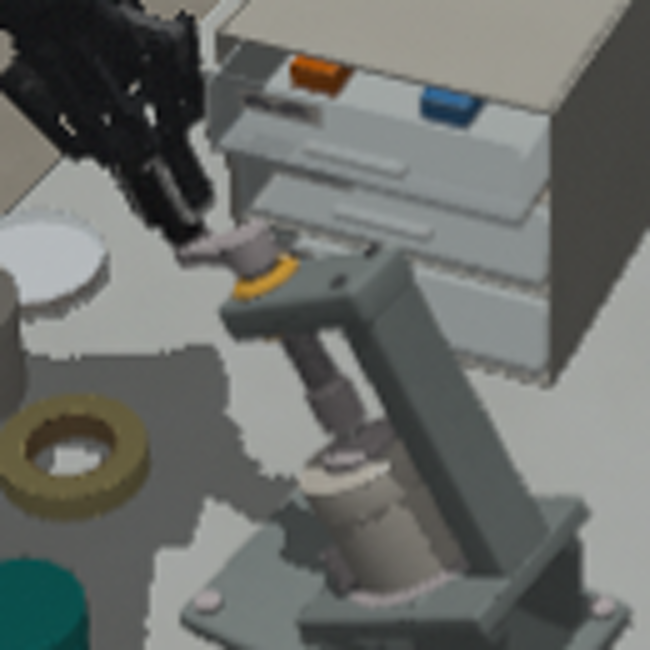

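View pics/z14.png

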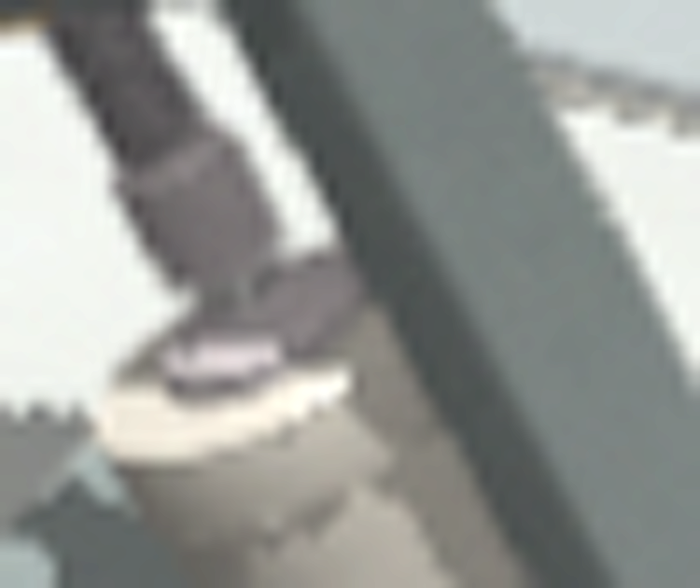

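Call:
drive_tool(
  increments=[
    [0,0,0,0,0,0,0.03],
    [0,0,0,0,0,0,0.04],
    [0,0,0,0,0,0,0.04],
    [0,0,0,0,0,0,0.04],
  ],
)

```text
time_s: 12.12
tool_pos: [0.554, 0.2114, 0.2038]
eef_rot: [[-0.996, 0.076, -0.049], [0.091, 0.863, -0.496], [0.005, -0.499, -0.867]]
contact_force: [0.1, 0.2, 0.3]
width: 0.467
```

```bash
python3 -c "
from h import *
ang('15')
crop('pics/scene15.png','pics/s15c.png',240,150,100,90,7)"
```

```text
t 12.125 xy -0.0115 0.0479 r 0.0493 deg 103.4 h 0.1978 F tool [-0.1  0.  -0.4] w 0.467 rot [ 0.002 -0.005  0.001]
```

View pics/s15c.png

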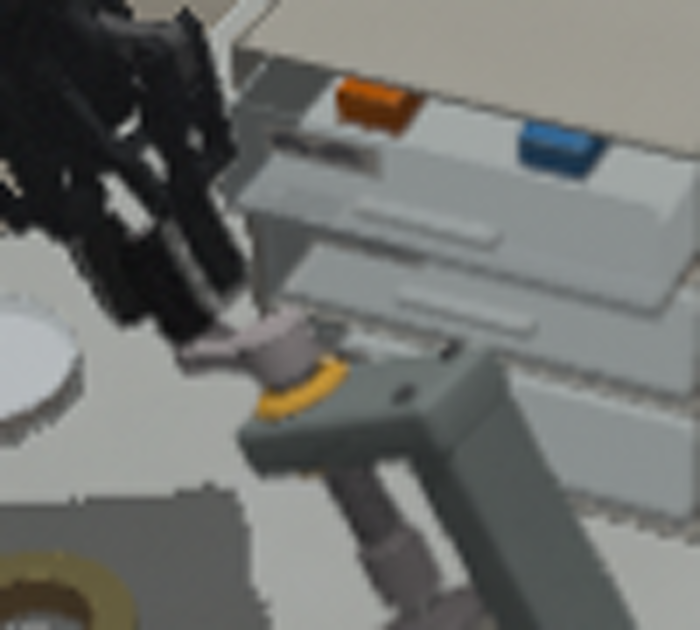

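Call:
drive_tool(
  increments=[
    [0,0,-0.015,0,0,0,0.04],
    [0,0,-0.015,0,0,0,0.04],
    [0,0,-0.015,0,0,0,0.04],
    [0,0,-0.015,0,0,0,0.04],
    [0,0,-0.02,0,0,0,0.04],
    [0,0,-0.03,0,0,0,0.04],
    [0,0,-0.03,0,0,0,0.04],
    [0,0,0,0,0,0,0.04],
    [0,0,0,0,0,0,0.04],
    [0,0,0,0,0,0,0.04],
  ],
)

```text
time_s: 13.48
tool_pos: [0.5612, 0.286, 0.3343]
eef_rot: [[-0.996, 0.076, -0.047], [0.09, 0.864, -0.495], [0.003, -0.497, -0.868]]
contact_force: [-0.1, 1.0, 0.2]
width: 0.469
```

```bash
python3 - <<'E'
from h import *
ang("16"); zoom("16"); print(robot.read_state()["dq"].round(3))
for i,j in [(14,16)]:
    A=cv2.imread(f"pics/scene{i}.png").astype(int);B=cv2.imread(f"pics/scene{j}.png").astype(int)
    D=np.abs(A-B).max(2); print(D[224:247,290:309])
E
```

```text
t 13.475 xy -0.012 0.0476 r 0.0491 deg 104.1 h 0.3482 F tool [ 0.2  0.7 -0.7] w 0.469 rot [ 0.003 -0.003  0.   ]
[-0.    -0.    -0.005 -0.    -0.002 -0.001]
[[1 1 1 2 1 1 0 1 1 1 1 0 1 1 0 1 1 2 1]
 [1 1 2 1 2 1 3 1 1 1 1 1 1 2 2 0 1 1 0]
 [0 1 4 3 3 2 6 1 2 2 2 1 1 0 1 0 2 1 1]
 [0 1 1 1 1 1 0 1 4 2 1 0 0 1 1 1 1 2 1]
 [0 1 1 1 1 1 1 0 1 1 0 0 1 1 1 0 1 1 2]
 [1 0 1 1 1 1 1 1 1 1 2 1 1 1 0 2 1 1 1]
 [1 1 1 1 1 0 1 0 1 1 1 1 0 1 1 1 1 2 2]
 [0 1 1 1 1 2 0 2 1 1 1 1 1 0 1 0 1 1 0]
 [1 1 1 1 2 1 1 1 1 2 1 1 2 1 1 1 1 2 0]
 [1 1 1 0 1 2 1 1 1 0 1 1 2 1 1 1 1 2 2]
 [1 1 0 2 0 1 1 1 2 1 1 1 1 1 1 0 1 2 1]
 [1 1 1 1 1 1 1 2 1 1 0 1 0 1 1 1 1 1 1]
 [1 0 1 1 1 2 0 1 0 2 3 2 1 1 1 1 1 1 1]
 [1 2 0 1 1 1 1 1 1 1 0 1 1 1 2 1 0 2 1]
 [1 1 1 1 2 1 1 1 1 1 1 1 1 2 0 2 2 1 0]
 [1 1 1 1 0 1 1 1 1 1 1 1 0 1 0 1 1 0 1]
 [1 1 0 1 1 0 0 0 1 1 1 1 1 2 1 1 1 1 0]
 [0 1 1 2 1 1 1 1 0 0 0 0 1 1 1 2 1 1 1]
 [0 1 1 1 1 1 0 1 1 1 1 1 1 0 1 1 0 0 1]
 [1 2 2 1 1 1 0 1 1 1 1 0 1 1 1 1 1 0 0]
 [1 0 1 1 0 1 1 1 1 1 2 1 1 0 1 1 1 0 1]
 [1 1 0 1 1 1 1 1 1 1 0 1 2 1 2 1 1 1 1]
 [1 0 1 0 1 0 1 1 1 1 2 1 1 1 0 1 1 1 2]]
```

View pics/s16c.png

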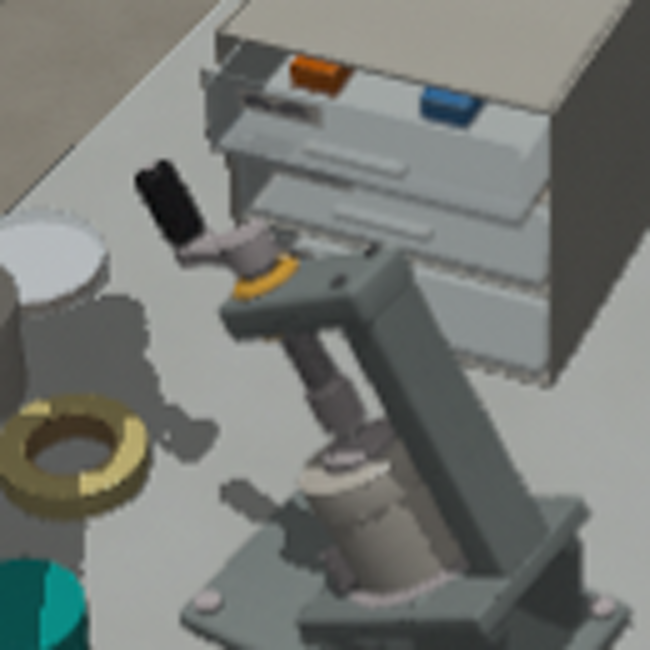

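View pics/scene16.png

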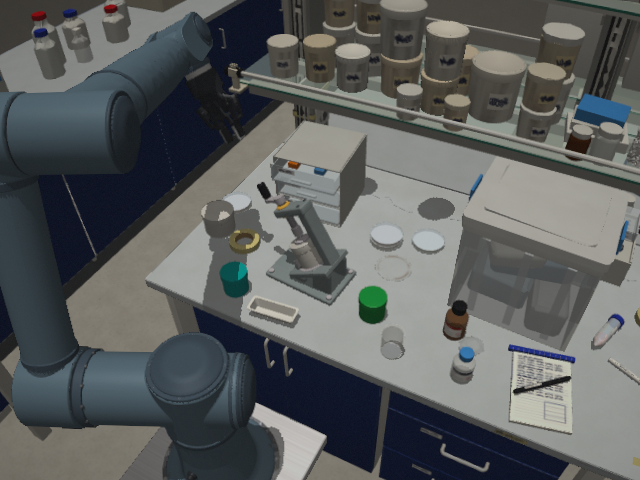

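View pics/top16.png

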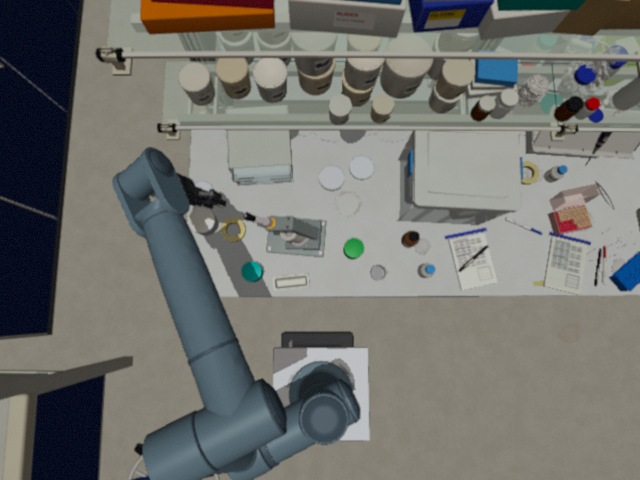

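```bash
python3 -c "
from h import *
print(robot.finish_job())"
```

```text
the job is handed in; nothing more can be done
None
```

I wound the crank clockwise about 1.3 turns, which put the foot about half a turn past contact. Then I released the grip, backed the gripper about 150 mm up along the screw axis and handed the job in. The clock read 13.5 s. The job returned no verdict.

- **Contact:** frame differences show the foot stopped moving between crank angles of about 270° and 291°. I took 284° as contact.
- **Final position:** the crank ended at about 463°, which is about 179° past contact. The axial travel of the tool gives about 10.4 mm of foot push-in. The possible range is about 9.6 to 11.2 mm, against the required 7 to 13 mm.
- **After release:** the sleeve, foot and lid pixels matched the picture from just before I let go, apart from small differences on the sleeve rim. So neither the crank nor the can moved, and contact force was near zero.
- **Bystanders:** the final pictures show the tape, spare can, bottles and beaker where they stood at the start. I checked these by eye only.
- **Disagreements:** template tracking of the foot and sleeve in the scene camera was too noisy to use, because of shadows and low resolution. I relied on the frame differences and the measured tool pose instead. My first axis estimate was also about 2 mm off centre, and I corrected the angles for that.

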